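# Dry layout of a power supply chassis

### The arm

A 6-joint arm with a two-finger parallel gripper is mounted at the origin on the work surface. World frame = base frame: x ahead of the robot, y to its left, z up, the work surface at z = 0. Lengths are in m, angles in rad, forces in N, time in s.
With the tool pointing down it reaches from about 0.35 to 1 m from the base axis. Payload 7.1 kg.
Tool frame: the origin (TCP) lies midway between the tips of the shut fingers; the grasp point (between the pads) lies 19 mm behind it; z points along the fingers, y is the line along which they close (so a half turn about z gives the same grasp; the last joint's range is limited). The gripper opens to 85 mm and grips with 20 to 120 N. Pads are 22 mm wide; open, the fingers measure 114 mm over their backs; the gripper's body (76 mm by 85 mm) begins 54 mm behind the grasp point. The pads swing forward as they close: fully open they stand 13 mm farther back than shut.
Start: joints at [1.122, 0.423, 1.63, -0, 1.089, -0.019], TCP at [0.26, 0.568, 0.202] pointing down, gripper open.
Joint ranges: [-3, 3], [-0.9, 2.11], [0.09, 2.58], [-1.31, 4.45], [0.11, 2.69], [-2.54, 2.54]. Speed limits (rad/s): [2.39, 2.39, 3.01, 3.14, 3.14, 3.14].

### API

Orientations are given as a 3x3 rotation matrix whose columns are the frame's x, y, z axes.
In Python, from bench import env gives the robot as it stands.
- The arm moves only by the tool move_arm, never from a script. Its argument "increments" is a list of rows, each a list of 3 entries, a list of its own where there are three numbers: the shift along the world's x, y, z in m, then the turn, a rotation vector about the world's x, y, z in degrees, then the finger opening in m, from 0 to 0.0854. In form: [[[dx, dy, dz], [ax, ay, az], hand], ...]. A call has 1 to 12 rows; each row is the pose to reach, as a shift and turn from the pose commanded when the call began; what a row does not reach only later rows make up. A row lasts 1/12 s, in which the tool goes at most 41.7 mm and 7.16 degrees, less where a joint would pass 70% of its speed; a pose out of reach is approached as far as the arm can. A call with a gripper value outside its range is refused whole. The fingers move at their own pace and stop on an object; "squeeze" is the grip in N (left out, the last holds). Time passes only in rows, so rows that repeat a pose let the fingers close. It gives the time, the measured TCP pose, the force, the opening and the grip force at its end, in the units of the state.
- env.observe(): the state, without advancing time (a new reading comes with each control period).
- env.camera(name): name is "side" or "top" or "wrist"; returns (picture, depth): 480x640x3 uint8, red, green, blue; 480x640 float32, m along the optical axis (not along the pixel's ray), 0 where there is no reading.
- env.camera_info(name): a dict with "K" (3x3 intrinsics, pixels), "k1" (the pictures are not rectified: a ray, as slopes to the right and down, at radius r is drawn at 1 + k1 r^2 times it, then the intrinsics apply), "rvec" (rotation vector, rad) and "tvec" (3), from world to camera coordinates, as OpenCV has them. Camera axes: x right, y down, z forward; pixel columns grow to the right and rows downward; lengths in m; the calibration is good to about 2 mm. A picture is of the moment at which its call begins: read the wrist's pose just before it. camera_info takes no time and is no camera call; for the wrist camera it gives the pose at the moment of the call.
- env.finish_job(): hands the job in; it is judged then, once.
Trained networks look in the newest picture that a camera, given by its name, has taken for a name from the list of things; names that differ only in an ending like _2 or _b are one class to them, and where a whole thing is asked for, a point or a joint stands for the part that bears it (a point fixed in the world has none). Each returns a list of dicts, best first, with "confidence" (0 to 1); they miss things now and then, are a little off and sometimes report something else, mostly with a low value. They report only what shows in the picture. A call takes as long as a camera call.
- env.cut_out(name, camera): "region" (480x640 bool, what is visible of it) and "extent" ([left, top, right, bottom] in pixels, round what is visible of it).
- env.spot_point(name, camera): "uv" ([column, row] in pixels: a listed point, or the origin of a listed thing).
The state is a dict: "time_s": time; "joint_positions": joint angles; "joint_velocities": joint speeds; "joint_efforts": joint torques, N m; "tool_pos": TCP position; "tool_rot": TCP orientation; "wrist_force": force on the tool from outside, world axes, zero at the start; "wrist_torque": the same for the moment, N m; "width": finger opening in m; "grip_force": force on a finger pad.
Only numpy, scipy, OpenCV 4.12 (cv2) and the standard library are available. Lean on these libraries where they do the work, as an engineer would, in place of code of your own. Each camera call takes 0.05 s, during which the arm holds its last target. There are 200 camera calls.

### The job

Lay the loose power-supply parts out on top of the chassis, all upright: the tall capacitor midway between the transformer and the terminal block, the heat sink 80 mm straight behind the terminal block with its long side parallel to the front panel, and the short capacitor 80 mm straight behind the transformer (distances centre to centre; behind means away from the front panel). Then set the rectifier centred on top of the heat sink. Leave the control knob, the screwdriver and the multimeter where they are.

Things in the scene. Friction and masses are not known exactly. Their poses are not given: they have to be found in the camera images.
- chassis: Fixed grey metal chassis, a closed flat-topped box 200 mm deep (x) by 300 mm wide (y) by 50 mm high, standing on the bench. Origin: centre of its underside. Its -x side, roughly facing the robot, is the front, with an aluminium front panel, knobs and a display; its +x axis points to the back. It may stand on the left or the right half of the bench, turned by up to 0.2 rad.
- transformer: Mains transformer with an upright steel lamination stack and a tan taped winding, fixed on the chassis top near its front left or front right (which one varies). A block 46 mm deep (x) by 66 mm wide (y) by 50 mm high. Origin: centre of its underside, 40 mm in front of the chassis's middle and 95 mm to the left or right of it; axes parallel to the chassis's. It is always 190 mm from the terminal block, on a line parallel to the front panel.
- terminal_block: Low black terminal block with brass screws, fixed on the chassis top near its other front end, 22 mm deep (x) by 60 mm wide (y) by 20 mm high. Origin: centre of its underside, 40 mm in front of the chassis's middle; axes parallel to the chassis's.
- tall_capacitor: Loose upright can capacitor, the bigger one: black cylinder with aluminium top, 35 mm diameter, 60 mm high, about 90 g. Origin: centre of its underside, z up. Starts standing on the plywood parts board (fixed, 240 by 300 mm, 10 mm thick), as do the other loose parts, in shuffled places.
- short_capacitor: Loose upright can capacitor, the smaller one: black cylinder with aluminium top, 25 mm diameter, 36 mm high, about 35 g. Origin: centre of its underside, z up. Starts on the parts board.
- heat_sink: Loose aluminium heat sink, flat plate on top and fins below, 40 mm (its x) by 60 mm (its y) by 30 mm high, about 130 g. Origin: centre of its underside, z up. Starts on the parts board.
- rectifier: Loose bridge rectifier: flat square black block 28 by 28 mm, 10 mm thick, with four thin tabs that rise 9 mm from its top, 9 mm from its centre lines; about 25 g. Origin: centre of its underside, z up. Starts on the parts board.
- control_knob: Low round black control knob with a white pointer line, 40 mm diameter, 16 mm high, standing on the parts board among the parts. Not part of the layout: leave it. Origin: centre of its underside.
- screwdriver: Screwdriver 200 mm long lying on the bench beyond the work. Leave it. Its x axis runs along it, towards the tip.
- multimeter: Orange and black hand multimeter 160 (x) by 78 by 44 mm lying on the bench beyond the work. Leave it. Origin: centre of its underside.

How it is judged:
At the end, for the whole second after the job is handed in: All released, upright, at rest: tall capacitor 95 mm from transformer and terminal block, on the line between them; heat sink (square to 0.17 rad) and short capacitor 80 mm behind terminal block and transformer, all within 12 mm; rectifier flat on the heat sink within 10 mm of centre (z of tall_capacitor in the frame of chassis between 0.046 and 0.054 m and z of short_capacitor in the frame of chassis between 0.046 and 0.054 m and z of heat_sink in the frame of chassis between 0.046 and 0.054 m and angle between each of tall_capacitor, short_capacitor, heat_sink, rectifier's own z axis and vertical below 0.08 rad and linear speed of each of tall_capacitor, short_capacitor, heat_sink, rectifier below 0.02 m/s and angular speed of each of tall_capacitor, short_capacitor, heat_sink, rectifier below 0.2 rad/s and horizontal distance between tall_capacitor and transformer between 0.083 and 0.107 m and horizontal distance between tall_capacitor and terminal_block between 0.083 and 0.107 m and x of tall_capacitor in the frame of transformer between -0.012 and 0.012 m and x of heat_sink in the frame of terminal_block between 0.068 and 0.092 m and y of heat_sink in the frame of terminal_block between -0.012 and 0.012 m and x of short_capacitor in the frame of transformer between 0.068 and 0.092 m and y of short_capacitor in the frame of transformer between -0.012 and 0.012 m and angle between the x axis of heat_sink and the x axis of chassis, either way round below 0.17 rad and x of rectifier in the frame of heat_sink between -0.01 and 0.01 m and y of rectifier in the frame of heat_sink between -0.01 and 0.01 m and z of rectifier in the frame of heat_sink between 0.027 and 0.033 m); the robot touches nothing.
It fails at once if the control knob is shifted by more than 20 mm (distance of control_knob from where it was at the start of the episode above 0.02 m).
It fails at once if the screwdriver is shifted by more than 20 mm (distance of screwdriver from where it was at the start of the episode above 0.02 m).
It fails at once if the multimeter is shifted by more than 20 mm (distance of multimeter from where it was at the start of the episode above 0.02 m).
It also fails if it takes over 114 s, if anything falls off the work surface, if the arm or the gripper's body presses on something with over 40 N, if the wrist force passes 120 N, or if a joint passes its speed limit or range.

## Working session

There is one attempt and no reset: what is moved stays moved. The work goes in short steps, Python scripts to look and compute and a tool call to move; the robot and the scene stay as the last step left them, time stands still between calls to the robot, and variables do not carry over. Pictures are saved under pics/ and viewed, at most 14 in all, crops included, and the job is handed in when it is done.

Besides the shell and the picture viewer there is one more tool, called after "Request:" as a command line: name --argument value ..., lists and objects as JSON in quotes. move_arm: Moves the arm, as the interface text tells. Its arguments: {"type":"object","properties":{"increments":{"type":"array"},"squeeze":{"type":"number"}},"required":["increments"]}

```bash
mkdir -p pics
cat > h.py <<'E'
import numpy as np, cv2
from bench import env
def cam(n):
    i=env.camera_info(n); R=cv2.Rodrigues(np.array(i["rvec"],float))[0]; p,d=env.camera(n)
    return dict(n=n,i=i,R=R,t=np.array(i["tvec"],float).ravel(),p=p,d=d)
def rays(c,uv):
    K=np.array(c['i']['K']); uv=np.asarray(uv,float).reshape(-1,2)
    q=(uv-K[:2,2])/[K[0,0],K[1,1]]; s=q.copy()
    for _ in range(20): s=q/(1+c['i']['k1']*(s**2).sum(1,keepdims=True))
    return np.c_[s,np.ones(len(s))]
def world(c,uv,z):  # points with depth z
    return (rays(c,uv)*np.asarray(z).reshape(-1,1)-c['t'])@c['R']
def cloud(c,m):
    v,u=np.nonzero(m&(c['d']>0)); return world(c,np.c_[u,v],c['d'][v,u])
def save(c,n): cv2.imwrite(f'pics/{n}.png',c['p'][:,:,::-1])
E
cat > a.py <<'E'
from h import *
np.set_printoptions(precision=4,suppress=True)
for n in ['top','side']:
    c=cam(n); save(c,n+'0'); print(n,'cam at',-c['R'].T@c['t'])
    for o in ['chassis','transformer','terminal_block','tall_capacitor','short_capacitor','heat_sink','rectifier','control_knob']:
        r=env.cut_out(o,n)
        for k in r[:2]:
            P=cloud(c,k['region'])
            if len(P)<20: print(o,k['confidence'],'few');continue
            zt=np.percentile(P[:,2],95); T=P[P[:,2]>zt-0.006]
            rect=cv2.minAreaRect((T[:,:2]*1000).astype(np.float32))
            print(o,round(k['confidence'],2),len(P),'ztop',round(zt,4),'rect',np.round(np.array(rect[0])),np.round(rect[1]),round(rect[2],1), 'mean',T.mean(0),k['extent'])
E
python3 a.py
```

```text
top cam at [ 0.4385 -0.0208  0.8787]
chassis 0.79 18062 ztop 0.0533 rect [ 520. -193.] [205. 304.] 2.7 mean [ 0.5216 -0.1943  0.051 ] [351.9, 218.6, 531.1, 340.9]
transformer 0.76 1128 ztop 0.1024 rect [ 477. -100.] [25. 67.] 3.0 mean [ 0.4778 -0.1004  0.1007] [367.0, 283.6, 409.5, 314.0]
terminal_block 0.85 488 ztop 0.0721 rect [ 487. -290.] [22. 62.] 2.7 mean [ 0.4868 -0.2898  0.0695] [478.3, 289.8, 516.2, 301.9]
tall_capacitor 0.76 401 ztop 0.0727 rect [575. 103.] [33. 32.] 21.7 mean [0.5743 0.1032 0.0702] [261.0, 230.3, 283.7, 253.7]
short_capacitor 0.53 181 ztop 0.049 rect [507. 192.] [22. 22.] 87.1 mean [0.5081 0.1912 0.0464] [218.4, 272.3, 234.7, 284.4]
heat_sink 0.97 874 ztop 0.0425 rect [553. 289.] [40. 62.] 12.0 mean [0.5526 0.2889 0.0404] [158.9, 238.1, 194.7, 268.9]
rectifier 0.77 214 ztop 0.0238 rect [434. 271.] [26. 28.] 9.5 mean [0.4343 0.2712 0.021 ] [170.0, 307.7, 187.9, 326.3]
control_knob 0.9 356 ztop 0.0286 rect [460.  95.] [27. 29.] 1.9 mean [0.4602 0.0947 0.0265] [265.2, 292.2, 288.0, 317.2]
control_knob 0.51 909 ztop 0.0425 rect [553. 289.] [41. 62.] 12.8 mean 
[... 495 characters left out ...]
16 rect [576. 108.] [32. 33.] 3.2 mean [0.5747 0.1102 0.0702] [287.5, 266.1, 310.5, 311.7]
short_capacitor 0.76 557 ztop 0.0473 rect [511. 196.] [24. 23.] 22.3 mean [0.5102 0.1979 0.0453] [307.2, 331.6, 328.4, 363.9]
heat_sink 0.97 2456 ztop 0.0411 rect [556. 292.] [41. 62.] 12.0 mean [0.5541 0.2951 0.04  ] [225.3, 363.5, 274.5, 426.4]
rectifier 0.66 664 ztop 0.0222 rect [437. 275.] [28. 29.] 7.7 mean [0.4367 0.2769 0.0204] [340.4, 405.5, 368.4, 436.1]
rectifier 0.22 995 ztop 0.1017 rect [479. -97.] [24. 68.] 0.2 mean [ 0.4793 -0.09    0.1006] [379.3, 198.0, 414.5, 245.4]
control_knob 0.8 518 ztop 0.0274 rect [462. 100.] [29. 28.] 57.3 mean [0.4621 0.1015 0.026 ] [362.7, 308.8, 387.6, 333.8]
```

View pics/top0.png

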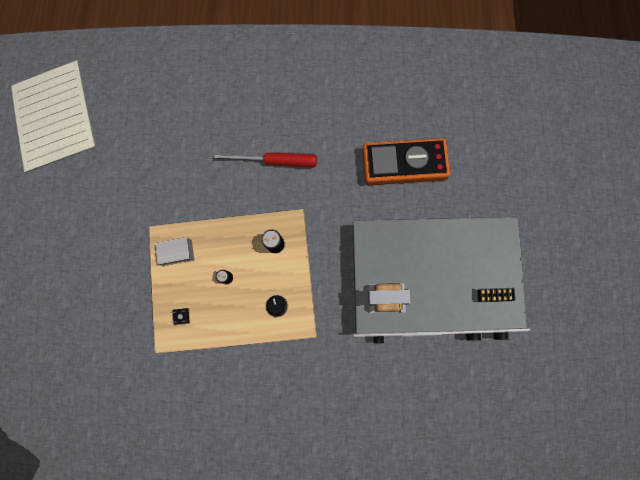

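View pics/side0.png

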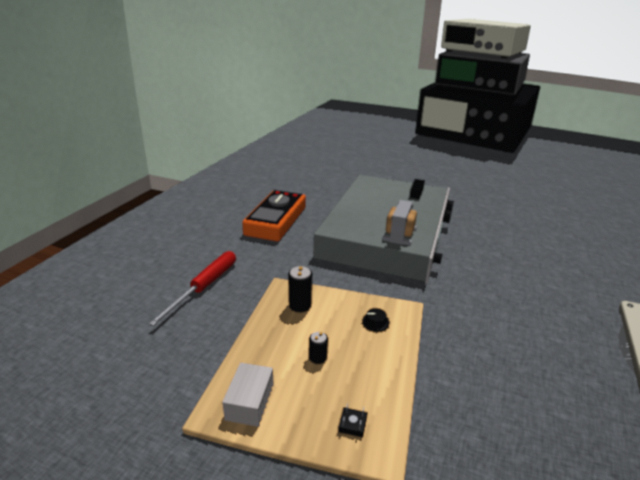

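```bash
python3 -c "
from bench import env;s=env.observe()
for k in s: print(k,s[k])"
```

```text
time_s 0.9
joint_positions [ 1.12200876e+00  4.23103203e-01  1.62990053e+00 -1.06174702e-05
  1.08859207e+00 -1.90299330e-02]
joint_velocities [-0.00063749 -0.00029173  0.00163743 -0.00229133  0.00282362 -0.00131813]
joint_efforts [-2.64700475e-04 -5.57330382e+01 -2.82139814e+01 -9.00945179e-05
  8.51308159e-04 -5.62906266e-06]
tool_pos [0.26039673 0.5681553  0.20191685]
tool_rot [[-9.09068808e-01  4.16646016e-01  7.10757000e-06]
 [ 4.16646016e-01  9.09068808e-01 -6.92155139e-06]
 [-9.34510700e-06 -3.33082575e-06 -1.00000000e+00]]
wrist_force [-0.48004219  1.15127033  0.16342571]
wrist_torque [ 0.00486154  0.0286954  -0.04498493]
grip_force 0.0
width 0.08545448870267866
```

The networks agree with both pictures. In the top view the heat sink is at (175,250), tall capacitor (273,240), short capacitor (223,277), rectifier (181,316), knob (277,306), transformer (388,297) and terminal block (497,295). The two cameras differ by about 4 mm, so I use the mean. First I go above the heat sink.

Request:
move_arm --increments '[[[0.03,-0.028,-0.003],[0,0,-5],0.0854],[[0.065,-0.06,-0.006],[0,0,-12],0.0854],[[0.095,-0.09,-0.01],[0,0,-19],0.0854],[[0.125,-0.118,-0.015],[0,0,-26],0.0854],[[0.155,-0.146,-0.02],[0,0,-33],0.0854],[[0.185,-0.175,-0.025],[0,0,-40],0.0854],[[0.215,-0.203,-0.03],[0,0,-47],0.0854],[[0.245,-0.231,-0.035],[0,0,-53.4],0.0854],[[0.275,-0.26,-0.045],[0,0,-53.4],0.0854],[[0.294,-0.278,-0.052],[0,0,-53.4],0.0854],[[0.294,-0.278,-0.052],[0,0,-53.4],0.0854],[[0.294,-0.278,-0.052],[0,0,-53.4],0.0854]]' --squeeze 40

```text
time_s: 1.9
tool_pos: [0.5552, 0.2885, 0.1492]
tool_rot: [[-0.204, 0.979, -0.001], [0.979, 0.204, -0.0], [-0.0, -0.001, -1.0]]
wrist_force: [-0.3, 0.6, -0.7]
width: 0.0852
grip_force: 0.0
```

```bash
cat > w.py <<'E'
import sys
from h import *
np.set_printoptions(precision=4,suppress=True)
s=env.observe(); print(s['time_s'],np.array(s['tool_pos']),'yawY',np.degrees(np.arctan2(s['tool_rot'][1][1],s['tool_rot'][0][1])))
c=cam('wrist'); save(c,sys.argv[1])
for o in sys.argv[2:]:
    for k in env.cut_out(o,'wrist')[:1]:
        P=cloud(c,k['region'])
        if len(P)<20: print(o,k['confidence'],'few');continue
        zt=np.percentile(P[:,2],90); T=P[abs(P[:,2]-zt)<0.006]
        r=cv2.minAreaRect((T[:,:2]*1000).astype(np.float32))
        print(o,round(k['confidence'],2),len(P),'z',round(zt,4),np.round(r[0],1),np.round(r[1]),round(r[2],1),k['extent'])
E
python3 w.py w1 heat_sink rectifier short_capacitor tall_capacitor
```

```text
1.9 [0.5552 0.2885 0.1492] yawY 11.780290437146872
heat_sink 0.59 4086 z 0.0413 [554.9 291.2] [40. 60.] 12.1 [290.3, 178.4, 344.0, 259.0]
rectifier 0.89 1382 z 0.0226 [436.9 273.6] [29. 28.] 8.6 [158.9, 185.8, 196.1, 223.5]
tall_capacitor 0.79 1465 z 0.0605 [574.8 118.3] [31. 11.] 5.4 [282.5, 378.0, 318.9, 428.1]
```

The wrist camera agrees with the mean to about 1 mm. Now I grasp and lift the heat sink.

Request:
move_arm --increments '[[[0,0.0015,-0.035],[0,0,0],0.0854],[[0,0.0015,-0.07],[0,0,0],0.0854],[[0,0.0015,-0.1],[0,0,0],0.0854],[[0,0.0015,-0.12],[0,0,0],0.0854],[[0,0.0015,-0.133],[0,0,0],0.0854],[[0,0.0015,-0.133],[0,0,0],0.03],[[0,0.0015,-0.133],[0,0,0],0.03],[[0,0.0015,-0.133],[0,0,0],0.03],[[0,0.0015,-0.133],[0,0,0],0.03],[[0,0.0015,-0.133],[0,0,0],0.03],[[0,0.0015,-0.133],[0,0,0],0.03],[[0,0.0015,-0.133],[0,0,0],0.03]]' --squeeze 40

```text
time_s: 3.15
tool_pos: [0.5548, 0.2918, 0.0177]
tool_rot: [[-0.207, 0.978, 0.001], [0.978, 0.207, 0.001], [0.0, 0.001, -1.0]]
wrist_force: [1.0, -0.2, -0.4]
width: 0.0299
grip_force: 0.0
```

```bash
python3 w.py w2 heat_sink
python3 - <<'E'
from h import *
c=cam('side'); save(c,'s2')
cv2.imwrite('pics/s2c.png',cv2.resize(c['p'][260:480,140:440,::-1],(780,572)))
E
```

```text
3.15 [0.5548 0.2918 0.0177] yawY 11.968691076924106
heat_sink 0.6 11359 z 0.0412 [554.8 291.1] [40. 61.] 11.9 [265.8, 221.8, 366.5, 360.1]
```

View pics/s2c.png

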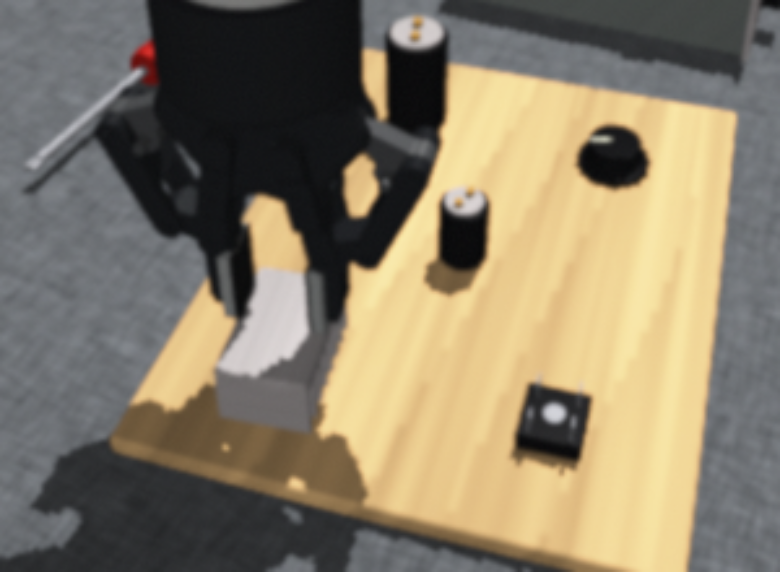

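The crop shows the fingers either side of the heat sink (around (270,300)), but there is no grip force yet, so I close further.

Request:
move_arm --increments '[[[0,0,0],[0,0,0],0],[[0,0,0],[0,0,0],0],[[0,0,0],[0,0,0],0],[[0,0,0],[0,0,0],0],[[0,0,0],[0,0,0],0],[[0,0,0],[0,0,0],0]]' --squeeze 40

```text
time_s: 3.8
tool_pos: [0.5544, 0.2916, 0.0169]
tool_rot: [[-0.208, 0.978, -0.0], [0.978, 0.208, -0.0], [-0.0, -0.0, -1.0]]
wrist_force: [-0.7, -0.8, 0.4]
width: 0.0001
grip_force: 0.0
```

```bash
python3 w.py w3 heat_sink
```

```text
3.8 [0.5544 0.2916 0.0169] yawY 11.976081795421276
```

View pics/w3.png

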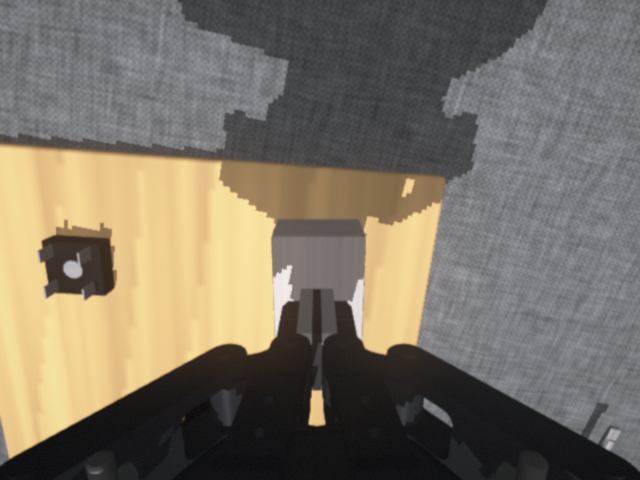

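The shut fingertips appear at (317,295), on or over the heat sink. I check in depth where the tips really are.

Run:
```python
from h import *
np.set_printoptions(precision=4,suppress=True)
for n,pts in [('wrist',[(317,250),(317,282),(310,295),(325,295),(310,315),(325,315),(317,330),(317,375),(317,410),(280,290),(200,400)]),('side',[])]:
    c=cam(n)
    for u,v in pts: print(n,u,v,c['d'][v,u],world(c,[(u,v)],[c['d'][v,u]])[0])
print(-cam('wrist')['R'].T@cam('wrist')['t'])
c=cam('side'); cv2.imwrite('pics/s3c.png',cv2.resize(c['p'][300:480,180:330,::-1],(500,600),interpolation=cv2.INTER_CUBIC))
v,u=np.nonzero(c['d']>0);P=world(c,np.c_[u,v],c['d'][v,u])
m=(abs(P[:,0]-.555)<.045)&(abs(P[:,1]-.291)<.05)&(P[:,2]>.012)
for z in np.arange(.012,.12,.008):
    Q=P[m&(abs(P[:,2]-z)<.004)]
    if len(Q): print(round(z,3),len(Q),Q.min(0),Q.max(0))
```

```text
wrist 317 250 0.15743402 [0.5495 0.3144 0.0404]
wrist 317 282 0.1608928 [0.5525 0.3004 0.0412]
wrist 310 295 0.14584002 [0.5495 0.301  0.0566]
wrist 325 295 0.14571568 [0.5552 0.3023 0.0567]
wrist 310 315 0.1317028 [0.5498 0.3005 0.0715]
wrist 325 315 0.13062231 [0.5549 0.3022 0.0725]
wrist 317 330 0.12158277 [0.5522 0.3014 0.082 ]
wrist 317 375 0.123555735 [0.5554 0.2864 0.0847]
wrist 317 410 0.21887386 [0.5724 0.2069 0.01  ]
wrist 280 290 0.1635628 [0.5375 0.2926 0.0398]
wrist 200 400 0.09433618 [0.5236 0.2927 0.1113]
[0.5386 0.3644 0.1894]
0.012 173 [0.5106 0.2612 0.012 ] [0.5992 0.3396 0.016 ]
0.02 243 [0.5296 0.2595 0.0161] [0.5688 0.3257 0.024 ]
0.028 241 [0.5299 0.2597 0.024 ] [0.5689 0.3256 0.032 ]
0.036 612 [0.5298 0.2597 0.0321] [0.5763 0.3252 0.04  ]
0.044 646 [0.53   0.2597 0.04  ] [0.5758 0.325  0.0479]
0.052 64 [0.5414 0.2945 0.0485] [0.5657 0.3042 0.056 ]
0.06 147 [0.5401 0.2817 0.0561] [0.567  0.3042 0.064 ]
0.068 144 [0.5404 0.2838 0.064 ] [0.5667 0.3043 0.072 ]
0.076 145 [0.5411 0.2837 0.072 ] [0.5668 0.3042 0.08  ]
0.084 115 [0.5392 0.2935 0.08  ] [0.5656 0.3061 0.0879]
0.092 238 [0.523  0.2878 0.0882] [0.5844 0.3107 0.096 ]
0.1 575 [0.516  0.2753 0.096 ] [0.5944 0.3116 0.104 ]
0.108 384 [0.5106 0.2749 0.104 ] [0.5982 0.3126 0.112 ]
0.116 441 [0.5102 0.2751 0.112 ] [0.5998 0.3138 0.12  ]
```

View pics/s3c.png

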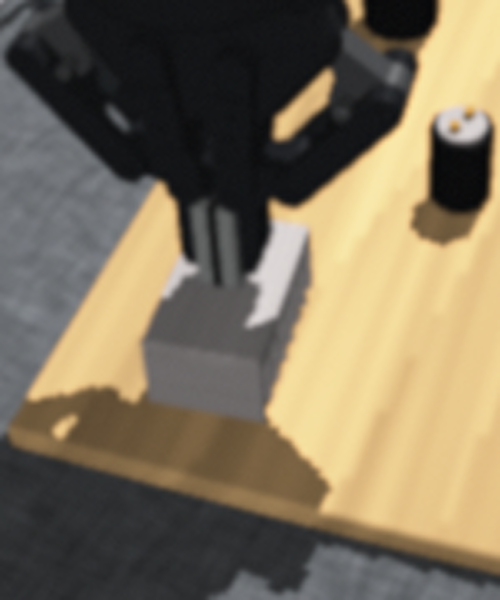

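The tips show at z ≈ 0.048 although the reading says 0.017, so the true TCP is about 30 mm higher than reported. The x and y readings agree. I open and then go lower by that amount, closing in stages.

Request:
move_arm --increments '[[[0,0,0.01],[0,0,0],0.0854],[[0,0,0.01],[0,0,0],0.0854],[[0,0,0.01],[0,0,0],0.0854],[[0,0,0.01],[0,0,0],0.0854],[[0,0,0.01],[0,0,0],0.0854],[[0,0,0.01],[0,0,0],0.0854],[[0,0,-0.01],[0,0,0],0.0854],[[0,0,-0.02],[0,0,0],0.0854],[[0,0,-0.024],[0,0,0],0.0854],[[0,0,-0.024],[0,0,0],0.0854]]' --squeeze 40

```text
time_s: 4.98
tool_pos: [0.5533, 0.2911, -0.0086]
tool_rot: [[-0.207, 0.978, -0.003], [0.978, 0.207, -0.001], [-0.001, -0.003, -1.0]]
wrist_force: [-0.2, -0.8, 0.3]
width: 0.0853
grip_force: 0.0
```

Request:
move_arm --increments '[[[0,0,0],[0,0,0],0.03],[[0,0,0],[0,0,0],0.03],[[0,0,0],[0,0,0],0.03],[[0,0,0],[0,0,0],0.03],[[0,0,0],[0,0,0],0.03],[[0,0,0],[0,0,0],0.03],[[0,0,0],[0,0,0],0.03],[[0,0,0],[0,0,0],0.03]]' --squeeze 40

```text
time_s: 5.65
tool_pos: [0.555, 0.2919, -0.0063]
tool_rot: [[-0.207, 0.978, 0.001], [0.978, 0.207, 0.001], [0.0, 0.001, -1.0]]
wrist_force: [-0.7, 0.5, 6.6]
width: 0.0395
grip_force: 42.0
```

Gripped at 39.5 mm with 42 N. Now I lift and carry.

Request:
move_arm --increments '[[[0,0,0.02],[0,0,0],0.03],[[0,0,0.05],[0,0,0],0.03],[[0,0,0.08],[0,0,0],0.03],[[0,0,0.1],[0,0,0],0.03],[[0.001,-0.02,0.105],[0,0,-1],0.03],[[0.002,-0.05,0.105],[0,0,-2],0.03],[[0.003,-0.085,0.105],[0,0,-3],0.03],[[0.004,-0.12,0.105],[0,0,-4],0.03],[[0.005,-0.155,0.105],[0,0,-5],0.03],[[0.006,-0.19,0.105],[0,0,-6],0.03],[[0.007,-0.225,0.105],[0,0,-7],0.03],[[0.007,-0.25,0.105],[0,0,-9.3],0.03]]'

```text
time_s: 6.65
tool_pos: [0.5608, 0.0391, 0.0977]
tool_rot: [[-0.045, 0.999, -0.001], [0.999, 0.045, -0.0], [-0.0, -0.001, -1.0]]
wrist_force: [0.7, 0.7, -2.2]
width: 0.0387
grip_force: 41.2
```

Request:
move_arm --increments '[[[0,-0.035,0],[0,0,0],0.03],[[0.001,-0.07,0],[0,0,0],0.03],[[0.001,-0.105,0],[0,0,0],0.03],[[0.002,-0.14,0],[0,0,0],0.03],[[0.003,-0.175,0],[0,0,0],0.03],[[0.004,-0.21,0],[0,0,0],0.03],[[0.005,-0.245,0],[0,0,0],0.03],[[0.006,-0.28,0],[0,0,0],0.03],[[0.006,-0.31,0],[0,0,0],0.03],[[0.006,-0.326,0],[0,0,0],0.03],[[0.006,-0.326,-0.01],[0,0,0],0.03],[[0.006,-0.326,-0.02],[0,0,0],0.03]]'

```text
time_s: 7.65
tool_pos: [0.5672, -0.2846, 0.0773]
tool_rot: [[-0.045, 0.999, 0.0], [0.999, 0.045, 0.0], [0.0, 0.0, -1.0]]
wrist_force: [0.8, -0.0, -2.2]
width: 0.0392
grip_force: 41.2
```

```bash
python3 w.py w4 heat_sink terminal_block transformer chassis
python3 - <<'E'
from h import *
c=cam('side'); cv2.imwrite('pics/s4.png',cv2.resize(c['p'][130:290,290:490,::-1],(750,600)))
E
```

```text
7.65 [ 0.5672 -0.2846  0.0773] yawY 2.5782087300071983
heat_sink 0.69 16516 z 0.1247 [ 567.  -285.4] [40. 61.] 2.4 [259.6, 233.4, 373.2, 397.2]
terminal_block 0.76 5917 z 0.0705 [ 488.4 -288.8] [23. 61.] 3.0 [136.9, 208.2, 203.1, 324.7]
chassis 0.74 110216 z 0.0513 [ 524.2 -251.4] [205. 191.] 2.8 [12.4, 0.0, 443.1, 354.4]
```

View pics/w4.png

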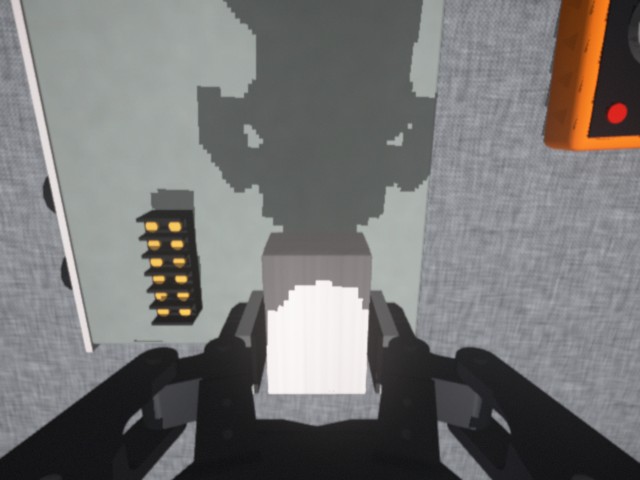

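The heat sink hangs square in the grip and the terminal block is at (170,265). The measured offset is 78.6 mm behind. The base is at about 0.094, so I lower it by about 43 mm.

Request:
move_arm --increments '[[[0.001,0,-0.02],[0,0,0],0.03],[[0.001,0,-0.034],[0,0,0],0.03],[[0.001,0,-0.04],[0,0,0],0.03],[[0.001,0,-0.043],[0,0,0],0.03],[[0.001,0,-0.043],[0,0,0],0.03],[[0.001,0,-0.043],[0,0,0],0.03]]'

```text
time_s: 8.45
tool_pos: [0.5686, -0.2843, 0.0351]
tool_rot: [[-0.047, 0.999, 0.0], [0.999, 0.047, -0.0], [-0.0, 0.0, -1.0]]
wrist_force: [0.1, 0.1, -1.8]
width: 0.0387
grip_force: 41.2
```

Request:
move_arm --increments '[[[0,0,-0.002],[0,0,0],0.03],[[0,0,-0.0025],[0,0,0],0.03],[[0,0,-0.0025],[0,0,0],0.06],[[0,0,-0.0025],[0,0,0],0.07],[[0,0,-0.0025],[0,0,0],0.07],[[0,0,-0.0025],[0,0,0],0.07],[[0,0,0.03],[0,0,0],0.07],[[0,0,0.065],[0,0,0],0.07],[[0,0,0.1],[0,0,0],0.07],[[-0.002,0.03,0.11],[0,0,0],0.07],[[-0.005,0.065,0.11],[0,0,0],0.07],[[-0.008,0.1,0.11],[0,0,0],0.07]]'

```text
time_s: 9.45
tool_pos: [0.561, -0.1842, 0.1464]
tool_rot: [[-0.045, 0.999, 0.003], [0.999, 0.045, -0.001], [-0.001, 0.003, -1.0]]
wrist_force: [0.5, 0.2, -0.0]
width: 0.07
grip_force: 0.0
```

```bash
python3 w.py w5 heat_sink terminal_block transformer
```

```text
9.45 [ 0.561  -0.1842  0.1464] yawY 2.56527233702024
heat_sink 0.78 4585 z 0.0811 [ 568.9 -285.1] [40. 61.] 2.6 [293.9, 314.7, 350.9, 403.5]
terminal_block 0.97 860 z 0.0704 [ 498.6 -300.3] [44. 15.] 70.7 [212.5, 314.2, 235.5, 394.0]
transformer 0.83 10190 z 0.1011 [479.4 -99. ] [26. 66.] 2.6 [140.0, 30.5, 238.8, 158.6]
```

The heat sink is well placed at (568.9, -285.1). Next is the tall capacitor.

Request:
move_arm --increments '[[[0.002,0.035,0],[0,0,0],0.07],[[0.004,0.07,0],[0,0,0],0.07],[[0.006,0.105,0],[0,0,0],0.07],[[0.008,0.14,0],[0,0,0],0.07],[[0.01,0.175,0],[0,0,0],0.07],[[0.012,0.21,0],[0,0,0],0.07],[[0.014,0.245,0],[0,0,0],0.07],[[0.015,0.28,0],[0,0,0],0.07],[[0.015,0.2905,0],[0,0,0],0.07],[[0.015,0.2905,-0.03],[0,0,0],0.07],[[0.015,0.2905,-0.05],[0,0,0],0.07],[[0.015,0.2905,-0.05],[0,0,0],0.07]]'

```text
time_s: 10.65
tool_pos: [0.5731, 0.105, 0.0912]
tool_rot: [[-0.046, 0.999, -0.006], [0.999, 0.046, -0.001], [-0.001, -0.006, -1.0]]
wrist_force: [-1.4, -0.7, -0.1]
width: 0.0699
grip_force: 0.0
```

```bash
python3 w.py w6 tall_capacitor short_capacitor
```

```text
10.65 [0.5731 0.105  0.0912] yawY 2.6587133375112852
tall_capacitor 0.91 3919 z 0.0712 [576.  105.9] [34. 34.] 45.6 [292.0, 208.9, 354.4, 288.4]
short_capacitor 0.9 2121 z 0.0473 [511.  193.7] [24. 24.] 1.8 [190.1, 67.2, 247.1, 117.3]
```

Request:
move_arm --increments '[[[0.001,0,-0.03],[0,0,0],0.07],[[0.001,0,-0.06],[0,0,0],0.07],[[0.001,0,-0.08],[0,0,0],0.07],[[0.001,0,-0.09],[0,0,0],0.07],[[0.001,0,-0.09],[0,0,0],0.025],[[0.001,0,-0.09],[0,0,0],0.025],[[0.001,0,-0.09],[0,0,0],0.025],[[0.001,0,-0.09],[0,0,0],0.025],[[0.001,0,-0.09],[0,0,0],0.025],[[0.001,0,-0.09],[0,0,0],0.025],[[0.001,0,-0.09],[0,0,0],0.025],[[0.001,0,-0.09],[0,0,0],0.025]]'

```text
time_s: 11.8
tool_pos: [0.578, 0.1063, 0.0068]
tool_rot: [[-0.047, 0.999, 0.003], [0.999, 0.047, 0.0], [0.0, 0.003, -1.0]]
wrist_force: [0.0, -1.2, 7.9]
width: 0.0342
grip_force: 40.2
```

Request:
move_arm --increments '[[[0,0,0.025],[0,0,0],0.025],[[0,0,0.06],[0,0,0],0.025],[[0,0,0.095],[0,0,0],0.025],[[0,-0.015,0.125],[0,0,0],0.025],[[0,-0.05,0.13],[0,0,0],0.025],[[0,-0.085,0.13],[0,0,0],0.025],[[-0.01,-0.12,0.13],[0,0,0],0.025],[[-0.025,-0.152,0.13],[0,0,0],0.025],[[-0.04,-0.184,0.13],[0,0,0],0.025],[[-0.055,-0.216,0.13],[0,0,0],0.025],[[-0.07,-0.248,0.13],[0,0,0],0.025],[[-0.082,-0.275,0.13],[0,0,0],0.025]]'

```text
time_s: 12.8
tool_pos: [0.4932, -0.1706, 0.1356]
tool_rot: [[-0.046, 0.999, 0.001], [0.999, 0.046, -0.0], [-0.0, 0.0, -1.0]]
wrist_force: [0.6, -0.0, -1.2]
width: 0.0337
grip_force: 40.2
```

Request:
move_arm --increments '[[[-0.005,-0.012,0],[0,0,0],0.025],[[-0.01,-0.0245,0],[0,0,0],0.025],[[-0.01,-0.0245,-0.02],[0,0,0],0.025],[[-0.01,-0.0245,-0.045],[0,0,0],0.025],[[-0.01,-0.0245,-0.06],[0,0,0],0.025],[[-0.01,-0.0245,-0.065],[0,0,0],0.025],[[-0.01,-0.0245,-0.065],[0,0,0],0.025]]'

```text
time_s: 13.38
tool_pos: [0.4838, -0.1927, 0.0691]
tool_rot: [[-0.047, 0.999, -0.002], [0.999, 0.047, 0.001], [0.001, -0.002, -1.0]]
wrist_force: [0.2, -0.3, -1.5]
width: 0.0342
grip_force: 40.2
```

```bash
python3 w.py w7 tall_capacitor transformer terminal_block
```

```text
13.3833 [ 0.4838 -0.1927  0.0691] yawY 2.6880322725738384
tall_capacitor 0.69 10728 z 0.1334 [ 483.8 -192.8] [35. 34.] 86.6 [269.8, 251.0, 364.9, 391.3]
transformer 0.83 18061 z 0.1011 [ 477.1 -105.7] [29. 54.] 5.2 [253.7, 0.0, 380.3, 162.9]
terminal_block 0.97 1274 z 0.0707 [ 487.5 -272.7] [22. 30.] 2.9 [296.6, 387.1, 337.5, 426.3]
```

View pics/w7.png

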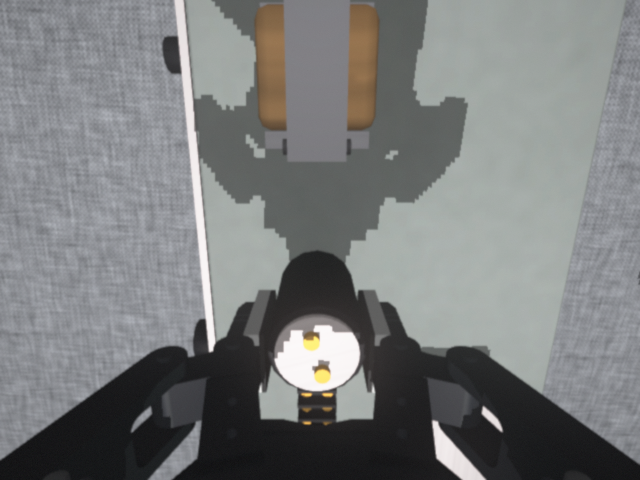

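The can hangs upright at (318,350), centred between the transformer above and the terminal block below. I lower and release it.

Request:
move_arm --increments '[[[0,0,-0.012],[0,0,0],0.025],[[0,0,-0.02],[0,0,0],0.025],[[0,0,-0.025],[0,0,0],0.025],[[0,0,-0.025],[0,0,0],0.025],[[0,0,-0.025],[0,0,0],0.05],[[0,0,-0.025],[0,0,0],0.06],[[0,0,-0.025],[0,0,0],0.06],[[0,0,-0.025],[0,0,0],0.06],[[0,0,0.01],[0,0,0],0.06],[[0,0,0.045],[0,0,0],0.06],[[0,0,0.08],[0,0,0],0.06],[[0,0,0.09],[0,0,0],0.06]]'

```text
time_s: 14.58
tool_pos: [0.487, -0.1944, 0.1647]
tool_rot: [[-0.047, 0.999, 0.007], [0.999, 0.047, -0.003], [-0.003, 0.006, -1.0]]
wrist_force: [0.9, -1.3, 1.1]
width: 0.0597
grip_force: 0.0
```

Request:
move_arm --increments '[[[0.003,0.035,0],[0,0,0],0.05],[[0.006,0.07,0],[0,0,0],0.05],[[0.009,0.105,0],[0,0,0],0.05],[[0.012,0.14,0],[0,0,0],0.05],[[0.014,0.175,0],[0,0,0],0.05],[[0.016,0.21,0],[0,0,0],0.05],[[0.018,0.245,0],[0,0,0],0.05],[[0.02,0.28,0],[0,0,0],0.05],[[0.022,0.315,0],[0,0,0],0.05],[[0.0245,0.35,-0.02],[0,0,0],0.05],[[0.0265,0.38,-0.04],[0,0,0],0.05],[[0.0265,0.388,-0.06],[0,0,0],0.05]]'

```text
time_s: 15.58
tool_pos: [0.5117, 0.1988, 0.0995]
tool_rot: [[-0.049, 0.999, 0.002], [0.999, 0.049, 0.002], [0.002, 0.003, -1.0]]
wrist_force: [0.3, 0.8, -0.1]
width: 0.0501
grip_force: 0.0
```

Request:
move_arm --increments '[[[0,0,-0.01],[0,0,0],0.05],[[0,0,-0.04],[0,0,0],0.05],[[0,0,-0.075],[0,0,0],0.05],[[0,0,-0.1],[0,0,0],0.05],[[0,0,-0.109],[0,0,0],0.05],[[0,0,-0.109],[0,0,0],0.015],[[0,0,-0.109],[0,0,0],0.015],[[0,0,-0.109],[0,0,0],0.015],[[0,0,-0.109],[0,0,0],0.015],[[0,0,-0.109],[0,0,0],0.015],[[0,0,-0.109],[0,0,0],0.015]]' --squeeze 30

```text
time_s: 16.5
tool_pos: [0.5116, 0.1949, -0.0079]
tool_rot: [[-0.047, 0.999, 0.002], [0.999, 0.047, 0.001], [0.001, 0.002, -1.0]]
wrist_force: [0.5, -0.8, -0.5]
width: 0.0242
grip_force: 30.8
```

Request:
move_arm --increments '[[[0,0,0.025],[0,0,0],0.015],[[0,0,0.06],[0,0,0],0.015],[[0.005,0,0.095],[0,0,0],0.015],[[0.015,-0.015,0.115],[0,0,0],0.015],[[0.025,-0.05,0.12],[0,0,0],0.015],[[0.03,-0.085,0.12],[0,0,0],0.015],[[0.035,-0.12,0.12],[0,0,0],0.015],[[0.04,-0.155,0.12],[0,0,0],0.015],[[0.045,-0.19,0.12],[0,0,0],0.015],[[0.047,-0.225,0.12],[0,0,0],0.015],[[0.049,-0.26,0.12],[0,0,0],0.015],[[0.049,-0.28,0.12],[0,0,0],0.015]]'

```text
time_s: 17.5
tool_pos: [0.5603, -0.0885, 0.1116]
tool_rot: [[-0.045, 0.999, 0.001], [0.999, 0.045, -0.001], [-0.001, 0.001, -1.0]]
wrist_force: [-0.4, -0.2, -1.6]
width: 0.0241
grip_force: 30.9
```

Request:
move_arm --increments '[[[0,-0.009,0],[0,0,0],0.015],[[0,-0.009,-0.02],[0,0,0],0.015],[[0,-0.009,-0.04],[0,0,0],0.015],[[0,-0.009,-0.05],[0,0,0],0.015],[[0,-0.009,-0.05],[0,0,0],0.015]]'

```text
time_s: 17.92
tool_pos: [0.558, -0.0934, 0.059]
tool_rot: [[-0.047, 0.999, -0.004], [0.999, 0.047, 0.001], [0.001, -0.004, -1.0]]
wrist_force: [-1.0, 0.5, 0.0]
width: 0.0239
grip_force: 30.9
```

```bash
python3 w.py w8 short_capacitor
```

```text
17.9167 [ 0.558  -0.0934  0.059 ] yawY 2.7031065571409925
short_capacitor 0.78 4904 z 0.1143 [558.2 -93.3] [24. 26.] 2.3 [285.7, 274.2, 348.9, 364.2]
```

Request:
move_arm --increments '[[[0,0,-0.015],[0,0,0],0.015],[[0,0,-0.025],[0,0,0],0.015],[[0,0,-0.03],[0,0,0],0.015],[[0,0,-0.03],[0,0,0],0.015],[[0,0,-0.03],[0,0,0],0.035],[[0,0,-0.03],[0,0,0],0.045],[[0,0,-0.03],[0,0,0],0.045],[[0,0,-0.03],[0,0,0],0.045],[[0,0,0.0],[0,0,0],0.045],[[0,0,0.035],[0,0,0],0.045],[[0,0,0.07],[0,0,0],0.045],[[0,0,0.08],[0,0,0],0.045]]'

```text
time_s: 19.02
tool_pos: [0.5627, -0.0949, 0.146]
tool_rot: [[-0.047, 0.999, 0.007], [0.999, 0.047, -0.001], [-0.002, 0.007, -1.0]]
wrist_force: [0.7, 0.0, -0.5]
width: 0.0454
grip_force: 0.0
```

Now the rectifier.

Request:
move_arm --increments '[[[-0.01,0.035,0],[0,0,1],0.055],[[-0.02,0.07,0],[0,0,2],0.055],[[-0.03,0.104,0],[0,0,3],0.055],[[-0.041,0.138,0],[0,0,4],0.055],[[-0.053,0.172,0],[0,0,5],0.055],[[-0.065,0.206,0],[0,0,6],0.055],[[-0.077,0.24,0],[0,0,6],0.055],[[-0.089,0.274,-0.01],[0,0,6],0.055],[[-0.101,0.308,-0.02],[0,0,6],0.055],[[-0.113,0.342,-0.04],[0,0,6],0.055],[[-0.123,0.3685,-0.06],[0,0,6],0.055],[[-0.123,0.3685,-0.07],[0,0,6],0.055]]'

```text
time_s: 20.02
tool_pos: [0.4346, 0.2776, 0.0692]
tool_rot: [[-0.155, 0.988, -0.001], [0.988, 0.155, 0.0], [0.0, -0.001, -1.0]]
wrist_force: [0.0, -0.0, 0.2]
width: 0.0548
grip_force: 0.0
```

Request:
move_arm --increments '[[[0,0,-0.01],[0,0,0],0.05],[[0,0,-0.015],[0,0,0],0.05],[[0,0,-0.015],[0,0,0],0.05],[[0,0,-0.015],[0,0,0],0.05]]'

```text
time_s: 20.35
tool_pos: [0.4374, 0.2732, 0.056]
tool_rot: [[-0.149, 0.989, -0.0], [0.989, 0.149, -0.0], [-0.0, -0.0, -1.0]]
wrist_force: [-0.5, -0.0, -0.4]
width: 0.0497
grip_force: 0.0
```

```bash
python3 w.py w9 rectifier
```

```text
20.35 [0.4374 0.2732 0.056 ] yawY 8.580062620488338
rectifier 0.61 2240 z 0.0215 [436.6 273.7] [28. 28.] 8.6 [292.7, 230.6, 340.6, 275.7]
```

View pics/w9.png

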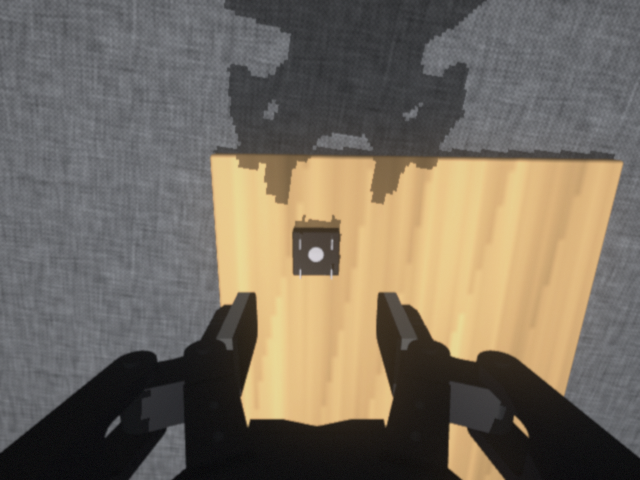

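The rectifier at (316,253) is centred and square between the fingers.

Request:
move_arm --increments '[[[0,0.0005,-0.02],[0,0,0],0.04],[[0,0.0005,-0.045],[0,0,0],0.04],[[0,0.0005,-0.06],[0,0,0],0.04],[[0,0.0005,-0.068],[0,0,0],0.04],[[0,0.0005,-0.072],[0,0,0],0.04],[[0,0.0005,-0.074],[0,0,0],0.04],[[0,0.0005,-0.074],[0,0,0],0.04],[[0,0.0005,-0.074],[0,0,0],0.04]]'

```text
time_s: 21.12
tool_pos: [0.4375, 0.2749, -0.0173]
tool_rot: [[-0.151, 0.989, 0.001], [0.989, 0.151, 0.001], [0.001, 0.001, -1.0]]
wrist_force: [-0.5, 0.4, 0.6]
width: 0.0401
grip_force: 0.0
```

Request:
move_arm --increments '[[[0,0,0],[0,0,0],0.02],[[0,0,0],[0,0,0],0.02],[[0,0,0],[0,0,0],0.02],[[0,0,0],[0,0,0],0.02],[[0,0,0],[0,0,0],0.02],[[0,0,0],[0,0,0],0.02]]' --squeeze 30

```text
time_s: 21.62
tool_pos: [0.4375, 0.275, -0.0171]
tool_rot: [[-0.151, 0.989, 0.001], [0.989, 0.151, 0.001], [0.001, 0.002, -1.0]]
wrist_force: [-0.6, -0.3, 7.4]
width: 0.0268
grip_force: 29.9
```

Request:
move_arm --increments '[[[0,0,0.02],[0,0,0],0.02],[[0,0,0.05],[0,0,0],0.02],[[0,0,0.085],[0,0,0],0.02],[[0,-0.01,0.115],[0,0,0],0.02],[[0.01,-0.04,0.13],[0,0,-1],0.02],[[0.022,-0.073,0.13],[0,0,-2],0.02],[[0.034,-0.106,0.13],[0,0,-3],0.02],[[0.046,-0.139,0.13],[0,0,-4],0.02],[[0.058,-0.172,0.13],[0,0,-5],0.02],[[0.07,-0.205,0.13],[0,0,-6],0.02],[[0.082,-0.238,0.13],[0,0,-6],0.02],[[0.094,-0.27,0.13],[0,0,-6],0.02]]'

```text
time_s: 22.62
tool_pos: [0.5313, 0.0029, 0.1124]
tool_rot: [[-0.047, 0.999, 0.001], [0.999, 0.047, 0.0], [-0.0, 0.001, -1.0]]
wrist_force: [1.6, -0.0, -0.3]
width: 0.0269
grip_force: 29.9
```

Request:
move_arm --increments '[[[0.006,-0.035,0],[0,0,0],0.02],[[0.012,-0.07,0],[0,0,0],0.02],[[0.018,-0.105,0],[0,0,0],0.02],[[0.024,-0.14,0],[0,0,0],0.02],[[0.03,-0.175,0],[0,0,0],0.02],[[0.034,-0.21,0],[0,0,0],0.02],[[0.0385,-0.245,0],[0,0,0],0.02],[[0.0385,-0.275,0],[0,0,0],0.02],[[0.0385,-0.289,0],[0,0,0],0.02],[[0.0385,-0.289,-0.015],[0,0,0],0.02],[[0.0385,-0.289,-0.03],[0,0,0],0.02],[[0.0385,-0.289,-0.03],[0,0,0],0.02]]'

```text
time_s: 23.62
tool_pos: [0.5673, -0.2833, 0.0794]
tool_rot: [[-0.046, 0.999, -0.004], [0.999, 0.046, 0.002], [0.003, -0.004, -1.0]]
wrist_force: [-0.5, 0.4, -0.8]
width: 0.0271
grip_force: 29.9
```

```bash
python3 w.py w10 rectifier heat_sink
```

```text
23.6167 [ 0.5673 -0.2833  0.0794] yawY 2.6394500882590353
rectifier 0.61 4595 z 0.1179 [ 567.1 -284.1] [28. 29.] 2.1 [284.0, 277.2, 354.5, 355.8]
heat_sink 0.57 5290 z 0.0812 [ 568.3 -271.6] [40. 33.] 2.5 [276.8, 212.8, 365.6, 293.1]
```

View pics/w10.png

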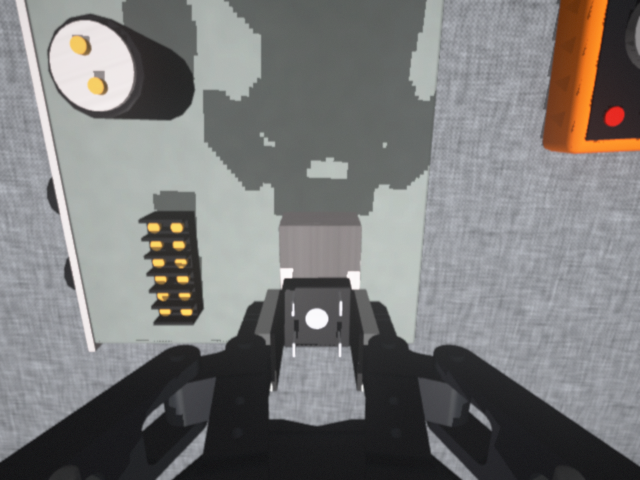

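The rectifier is level at (317,318), above the heat sink's centre. I lower and release it.

Request:
move_arm --increments '[[[0.0005,0,-0.012],[0,0,0],0.02],[[0.0005,0,-0.022],[0,0,0],0.02],[[0.0005,0,-0.028],[0,0,0],0.02],[[0.0005,0,-0.03],[0,0,0],0.02],[[0.0005,0,-0.03],[0,0,0],0.02],[[0.0005,0,-0.03],[0,0,0],0.035],[[0.0005,0,-0.03],[0,0,0],0.05],[[0.0005,0,-0.03],[0,0,0],0.05],[[0.0005,0,-0.03],[0,0,0],0.05],[[0.0005,0,-0.005],[0,0,0],0.05],[[0.0005,0,0.03],[0,0,0],0.05],[[0.0005,0,0.06],[0,0,0],0.05]]'

```text
time_s: 24.77
tool_pos: [0.5695, -0.2841, 0.1425]
tool_rot: [[-0.047, 0.999, -0.001], [0.999, 0.047, 0.001], [0.001, -0.001, -1.0]]
wrist_force: [1.1, 0.2, 0.2]
width: 0.05
grip_force: 0.0
```

Request:
move_arm --increments '[[[0,0.03,0.02],[0,0,0],0.05],[[-0.01,0.06,0.05],[0,0,0],0.05],[[-0.02,0.09,0.08],[0,0,0],0.05],[[-0.03,0.12,0.11],[0,0,0],0.05],[[-0.03,0.12,0.12],[0,0,0],0.05],[[-0.03,0.12,0.12],[0,0,0],0.05],[[-0.03,0.12,0.12],[0,0,0],0.05]]'

```text
time_s: 25.35
tool_pos: [0.5404, -0.1643, 0.2626]
tool_rot: [[-0.048, 0.999, 0.002], [0.999, 0.048, -0.001], [-0.001, 0.002, -1.0]]
wrist_force: [-0.3, 0.3, -1.0]
width: 0.0496
grip_force: 0.0
```

```bash
python3 w.py w11 rectifier heat_sink tall_capacitor short_capacitor terminal_block transformer
```

```text
25.35 [ 0.5404 -0.1643  0.2626] yawY 2.725718957879134
rectifier 0.71 757 z 0.0916 [ 569.9 -284.7] [27. 29.] 3.1 [328.0, 305.2, 356.7, 334.3]
heat_sink 0.98 1539 z 0.0813 [ 569.  -285.2] [40. 60.] 2.9 [318.4, 281.8, 359.5, 346.7]
tall_capacitor 0.94 1490 z 0.1113 [ 484.8 -192.9] [34. 33.] 2.1 [235.1, 206.0, 280.3, 254.7]
short_capacitor 0.58 613 z 0.0876 [559.6 -94.4] [24. 24.] 3.1 [326.4, 116.3, 354.5, 146.1]
transformer 0.59 3926 z 0.1012 [480.1 -99. ] [28. 66.] 2.7 [225.3, 88.8, 281.2, 168.4]
```

View pics/w11.png

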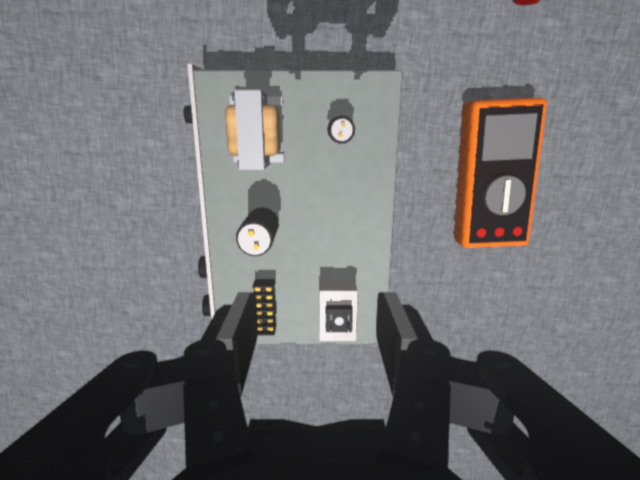

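Every part stands where it should, within about 2 mm: short capacitor at (341,129), tall capacitor (255,238), and rectifier on the heat sink (339,317). The gripper is clear, so I hand in.

```bash
python3 -c "
from bench import env;print(env.finish_job())"
```

```text
the job is handed in; nothing more can be done
None
```

All four parts are placed on the chassis, each measuring within about 2 mm of its target in the last wrist picture, and the job was handed in at about 25 s; no verdict was returned.

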